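# Rebuild and restock the two-tier topping stand

### The job

The topping stand has been wiped down: restock it and put it back together. Stand the sugar canister on the middle cork of its lower board, the cocoa shaker on the cork at the end beside the milk pitcher, and the cinnamon jar on the cork at the end beside the spread jar; then lower the loose upper shelf over the jars so that both post pins go into its holes and it lies flat on the posts, and last stand the kitchen timer upright in the middle of that shelf. Leave the milk pitcher and the spread jar where they are and do not tip anything over.

Things in the scene. Friction and masses are not known exactly. Their poses are not given: they have to be found in the camera images.
- stand: Fixed brown wooden stand, 90 (x) x 300 (y) mm; origin on worktop under its centre, y along it to the left. Board top at z 18 mm, with flush round corks: 80 mm wide at centre, 58 mm wide at y +76 and -76 mm. Steel posts (18 mm thick, foot 32) at y +130 and -130 mm end in flat shoulders at z 135 mm; a 10 mm pin rises 13 mm from each, its last 7 mm tapering.
- shelf_board: Loose upper shelf: flat brown wooden board 64 (x) x 300 (y) x 16 mm, 0.3 kg, lying on the worktop, with 15 mm through holes for the pins on its centre line at y +130 and -130 mm. Origin: centre of its underside, y along its length; same either way round. Grip it across its width in the middle. Seated, its underside is on the post shoulders at z 135 mm.
- sugar_canister: Purple round sugar canister, 77 mm in diameter, about 0.45 kg; flat lid with its rim at 87 mm height and a round knob 20 mm in diameter in the middle of the lid, up to 100 mm. The lid is fixed to the canister, so it can be lifted by the knob. Origin: centre of its underside, z up.
- cinnamon_jar: Spice jar with a red cap, 47 mm in diameter, 97 mm tall, about 0.11 kg, closed. Origin: centre of its underside, z up.
- cocoa_jar: Clear-sided shaker with a white-grey cap and dark powder inside, slimmer and taller than the cinnamon jar: 44 mm in diameter, 109 mm tall, about 0.11 kg, closed. Origin: centre of its underside, z up.
- kitchen_timer: Round kitchen timer, white base 66 mm in diameter and 24 mm high, red dial 48 mm in diameter from 24 to 38 mm height and a smaller knob on it up to 45 mm; about 0.14 kg; the dial does not turn. Best gripped round the straight base; the dial tapers and slips. Origin: centre of its underside, z up.
- milk_pitcher: Bystander, loose: small pale milk pitcher with spout and loop handle, 69 x 112 x 94 mm, standing 0.22 m along y from the stand's origin and 40 mm behind it, just past one end or the other. The cocoa shaker goes at this end. Origin: middle of its footprint, at worktop height.
- spread_jar: Bystander, loose: tan jar of spread with ribbed lid, 68 mm in diameter, 90 mm tall, standing in the same way just past the stand's other end. The cinnamon jar goes at this end. Origin: centre of its underside.
Not all that is in view belongs to the job. What is shaped like the cinnamon_jar but blue is not meant.

How it is judged:
By the outcome, as a careful person would: the job done as asked, in the order asked, and still so for the second after the job is handed in, with the robot touching nothing.
It also fails if it takes over 109 s, if anything falls off the work surface, if the arm or the gripper's body presses on something with over 40 N, if the wrist force passes 120 N, or if a joint passes its speed limit or range.

### The arm

A 6-joint arm with a two-finger parallel gripper is mounted at the origin on a cart in front of the work surface, level with it; the furniture and walls round the work are solid. World frame = base frame: x ahead of the robot, y to its left, z up, the work surface at z = 0. Lengths are in m, angles in rad, forces in N, time in s.
With the tool pointing down it reaches from about 0.35 to 0.8 m from the base axis. Payload 7.3 kg.
Tool frame: the origin (TCP) lies midway between the tips of the shut fingers; the grasp point (between the pads) lies 19 mm behind it; x points along the fingers, y is the direction in which the jaws open and shut, and the axes are right-handed (so a half turn about x gives the same grasp; the last joint's range is limited). The gripper opens to 85 mm and grips with 20 to 120 N. Pads are 22 mm wide; open, the fingers measure 114 mm over their backs; the gripper's body (76 mm by 85 mm) begins 54 mm behind the grasp point. The pads swing forward as they close: fully open they stand 13 mm farther back than shut.
Start: joints at [0.98, 0.342, 1.524, -0, 1.275, -0.146], TCP at [0.226, 0.474, 0.197] pointing down, gripper open.
Joint ranges: [-2.53, 2.53], [-0.77, 2.02], [0.04, 2.7], [-1, 4.14], [0.28, 2.66], [-3.11, 3.11]. Speed limits (rad/s): [2.57, 2.57, 3.14, 3.14, 3.14, 3.14].

### API

Orientations are given as a rotation vector (axis times angle).
In Python, from rig import * gives the robot as it stands. Calls block until the motion is done:
- move_to(position, orientation): joint-space move of the TCP to a pose.
- line_to(position, frame=None, v=0.15, contact_N=None): straight line of the TCP; frame=None keeps the orientation; v is the mean speed in m/s. With contact_N (N) it stops when the force on the tool has changed by that much, and returns True; else False.
- movej(angles): joint-space move.
- set_gripper(opening, grip_force=None): finger opening in m; grip_force is the grip in N (None keeps the last); returns when the fingers have stopped.
- pause(seconds).
- solve_ik(position, orientation): joint angles nearest the present ones, or None.
- read_state(): the state.
- camera(name): name is "scene" or "top" or "wrist"; returns the picture (480x640x3 uint8, red, green, blue); there is no depth.
- camera_model(name): a dict with "fovy" (degrees; the focal length in pixels is half the picture's height over the tangent of half this angle, whatever the lens; pixels are square), "cx", "cy" (the principal point, pixels), "k1" (the pictures are not rectified: a ray, as slopes to the right and down, at radius r is drawn at 1 + k1 r^2 times it, then the intrinsics apply), "pose" (4x4, takes a point from camera to world coordinates). Camera axes: x right, y down, z forward; pixel columns grow to the right and rows downward; lengths in m; the calibration is good to about 2 mm. A picture is of the moment at which its call begins: read the wrist's pose just before it. camera_model takes no time and is no camera call; for the wrist camera it gives the pose at the moment of the call.
A pose or a line that the arm cannot do raises Unreachable and nothing moves.
- close_job(): hands the job in, once; it reports no verdict.
The state is a dict: "time_s": time; "joint_positions": joint angles; "dq": joint speeds; "joint_torque": joint torques, N m; "tool_pos": TCP position; "tool_rot": TCP orientation; "wrist_force": force on the tool from outside, world axes, zero at the start; "wrist_torque": the same for the moment, N m; "finger_gap": finger opening in m.
Only numpy, scipy, OpenCV 4.12 (cv2) and the standard library are available. Lean on these libraries where they do the work, as an engineer would, in place of code of your own. Each camera call takes 0.05 s, during which the arm holds its last target. There are 200 camera calls.

## Working session

There is one attempt and no reset: what is moved stays moved. The work goes in short steps, each a Python script; the robot and the scene stay as the last script left them, time stands still between calls to the robot, and variables do not carry over. Pictures are saved under pics/ and viewed, about 12 in all and at most 16, crops included, and the job is handed in when it is done.

```bash
ls; mkdir -p pics; cat > h.py <<'E'
from rig import *
import numpy as np, cv2
from scipy.spatial.transform import Rotation as R
def K(m):
    f=240/np.tan(np.radians(m["fovy"])/2); return f
def px2w(m,uv,z):
    f=K(m); uv=np.atleast_2d(np.array(uv,float))
    d=np.stack([(uv[:,0]-m["cx"])/f,(uv[:,1]-m["cy"])/f],1)
    s=d.copy()
    for _ in range(30): s=d/(1+m["k1"]*(s**2).sum(1,keepdims=True))
    T=np.array(m["pose"]); r=np.c_[s,np.ones(len(s))]@T[:3,:3].T
    o=T[:3,3]; t=(np.broadcast_to(z,len(s))-o[2])/r[:,2]
    return o+r*t[:,None]
def w2px(m,P):
    T=np.array(m["pose"]); p=(np.atleast_2d(P)-T[:3,3])@T[:3,:3]
    s=p[:,:2]/p[:,2:]; s=s*(1+m["k1"]*(s**2).sum(1,keepdims=True))
    return s*K(m)+[m["cx"],m["cy"]]
def snap(n,fn):
    m=camera_model(n); im=camera(n); cv2.imwrite("pics/"+fn,im[:,:,::-1]); return m,im
E
python3 - <<'E'
from h import *
for n in("top","scene"):
    m,_=snap(n,n+"1.png"); print(n,m["fovy"],m["k1"],np.round(m["pose"],3).tolist())
s=read_state(); print(s)
print(np.round(camera_model("wrist")["pose"],3).tolist(), camera_model("wrist")["fovy"])
E
```

```text
pics
top 42.609786442615984 -0.009465427265583703 [[-0.044, -0.971, 0.235, 0.221], [-0.999, 0.044, -0.005, 0.195], [-0.005, -0.235, -0.972, 1.424], [0.0, 0.0, 0.0, 1.0]]
scene 48.2234413026066 -0.020380937027677928 [[0.86, -0.282, 0.426, 0.008], [-0.511, -0.463, 0.724, -0.73], [-0.007, -0.84, -0.542, 0.737], [0.0, 0.0, 0.0, 1.0]]
{'time_s': 0.1, 'joint_positions': array([ 9.79974638e-01,  3.42616799e-01,  1.52493672e+00,  1.35425047e-05,
        1.27541324e+00, -1.45981009e-01]), 'dq': array([ 0.00093693, -0.00247978, -0.0021013 , -0.00045085,  0.00020246,
        0.0007951 ]), 'joint_torque': array([ 1.56075686e-03, -4.34449303e+01, -2.46489429e+01, -9.39919187e-05,
        4.76338144e-03, -1.18972250e-05]), 'tool_pos': array([0.22564793, 0.47357394, 0.196009  ]), 'tool_rot': array([ 0.3478723 ,  1.54300686, -0.34989235]), 'wrist_force': array([-0.28907255, -0.56567372, -0.06156636]), 'wrist_torque': array([ 0.04673866, -0.0131555 , -0.04584468]), 'finger_gap': 0.08554056655923264}
[[0.43, 0.871, 0.238, 0.165], [0.903, -0.414, -0.115, 0.503], [-0.001, 0.264, -0.965, 0.371], [0.0, 0.0, 0.0, 1.0]] 66.59353951584946
```

View pics/top1.png

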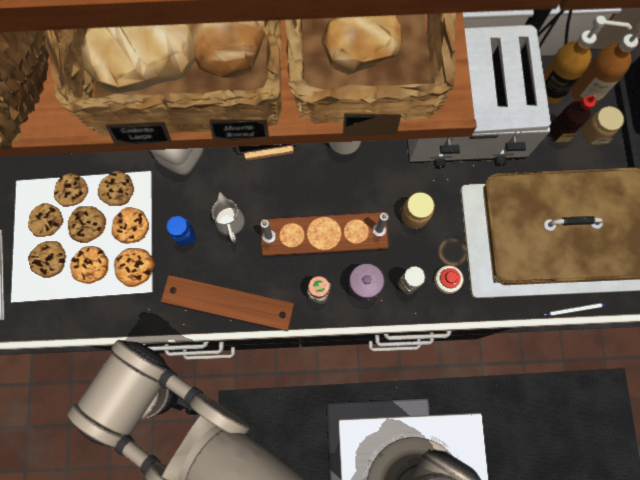

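View pics/scene1.png

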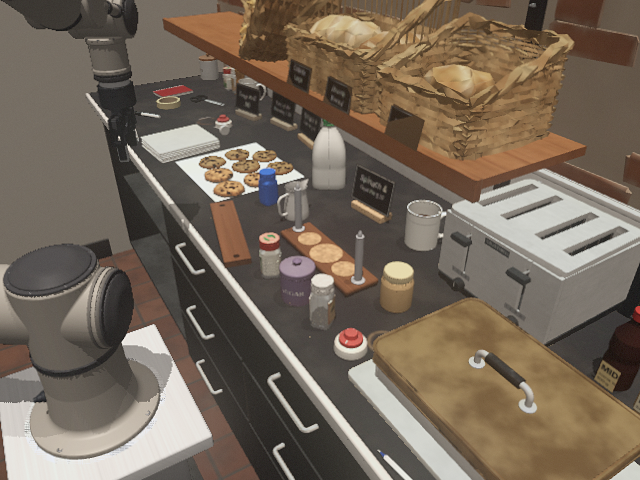

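The top view shows the stand corks at (292,235), (324,233) and (356,231), with the pitcher at the +y end (228,218) and the spread jar at (418,210). In the near row are the red-capped jar (319,288), sugar (367,280), cocoa (413,278), timer (450,279) and the loose shelf (228,302). The blue decoy is at (180,230). I'll zoom in for precise pixels.

```bash
python3 - <<'E'
import cv2
im=cv2.imread("pics/top1.png")
c=cv2.resize(im[190:340,155:475],None,fx=2.5,fy=2.5,interpolation=cv2.INTER_CUBIC)
cv2.imwrite("pics/c1.png",c)
E
```

```text
(no output)
```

View pics/c1.png

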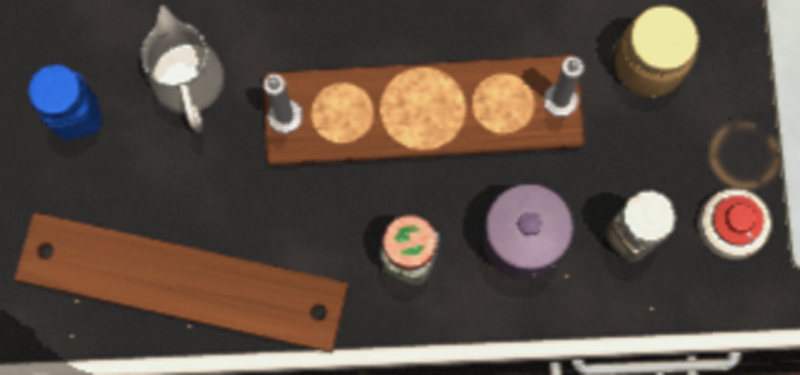

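The crop shows the cap centres clearly, along with the shelf holes at (45,250) and (318,312), and the pin tips at (273,82) and (572,65).

```bash
python3 - <<'E'
from h import *
m=camera_model("top")
def p(n,c,z):
    q=px2w(m,[[155+c[0]/2.5,190+c[1]/2.5]],z)[0]; print(n,np.round(q,4)); return q
a=p("pinL",(273,80),.148);b=p("pinR",(572,64),.148);d=a-b;print(np.linalg.norm(d),(a+b)/2,np.degrees(np.arctan2(-d[0],d[1])))
p("corkC",(423,108),.018);p("corkL",(342,113),.018);p("corkR",(503,103),.018)
a=p("hL",(45,250),.016);b=p("hR",(318,312),.016);d=a-b;print(np.linalg.norm(d),(a+b)/2,np.degrees(np.arctan2(-d[0],d[1])))
C=np.array([p("sh",c,.016) for c in((35,213),(347,285),(332,350),(16,281))]);print(C.mean(0),np.linalg.norm(C[0]-C[1]))
p("knob",(529,222),.1);p("sugar rim",(529,226),.087);p("cinn",(410,241),.097);p("cocoa",(648,215),.109);p("timer",(740,217),.045);p("timerbase",(735,222),.024)
p("blue",(57,90),.097);p("pitch",(178,60),.094);p("spread",(664,37),.09)
p("counter edge",(400,348),0)
s=camera_model("scene")
# shelf front edge overhead: two cams, top edge pts
for z in(.3,.35,.4,.45,.5,.55): print(z,px2w(m,[[474,130],[100,147]],z).round(3).tolist(),px2w(s,[[475,184],[165,22]],z).round(3).tolist())
E
```

```text
pinL [0.5707 0.2989 0.148 ]
pinR [0.5732 0.0414 0.148 ]
0.25746975692490337 [0.57197668 0.1701606  0.148     ] 0.5570335798402765
corkC [0.5726 0.1689 0.018 ]
corkL [0.5713 0.2454 0.018 ]
corkR [0.574  0.0934 0.018 ]
hL [0.4539 0.5243 0.016 ]
hR [0.3854 0.2739 0.016 ]
0.2596211659763354 [0.41964568 0.39908547 0.016     ] -15.292262838549778
sh [0.489 0.534 0.016]
sh [0.409  0.2465 0.016 ]
sh [0.3503 0.2622 0.016 ]
sh [0.4263 0.5507 0.016 ]
[0.41865387 0.39835364 0.016     ] 0.29841712262552605
knob [0.4456 0.083  0.1   ]
sugar rim [0.4443 0.0822 0.087 ]
cinn [0.4341 0.1873 0.097 ]
cocoa [ 0.4456 -0.0195  0.109 ]
timer [ 0.4509 -0.1132  0.045 ]
timerbase [ 0.4499 -0.1128  0.024 ]
blue [0.5843 0.4961 0.097 ]
pitch [0.6081 0.3882 0.094 ]
spread [ 0.6107 -0.0503  0.09  ]
counter edge [0.3508 0.2005 0.    ]
0.3 [[0.697, -0.129, 0.3], [0.696, 0.604, 0.3]] [[0.699, -0.132, 0.3], [0.693, 1.652, 0.3]]
0.35 [[0.676, -0.115, 0.35], [0.674, 0.586, 0.35]] [[0.62, -0.201, 0.35], [0.614, 1.379, 0.35]]
0.4 [[0.655, -0.1, 0.4], [0.653, 0.567, 0.4]] [[0.54, -0.269, 0.4], [0.536, 1.107, 0.4]]
0.45 [[0.633, -0.086, 0.45], [0.632, 0.549, 0.45]] [[0.461, -0.338, 0.45], [0.458, 0.834, 0.45]]
0.5 [[0.612, -0.072, 0.5], [0.611, 0.531, 0.5]] [[0.382, -0.406, 0.5], [0.379, 0.561, 0.5]]
0.55 [[0.591, -0.057, 0.55], [0.59, 0.513, 0.55]] [[0.303, -0.474, 0.55], [0.301, 0.289, 0.55]]
```

```bash
cat >> h.py <<'E'
def down(th):  # jaw direction at angle th from world x
    c,s=np.cos(th),np.sin(th)
    return R.from_matrix(np.array([[0,c,s],[0,s,-c],[-1,0,0]])).as_rotvec()
E
python3 - <<'E'
from h import *
s=read_state(); T=R.from_rotvec(s["tool_rot"]).as_matrix(); print(T.round(3))
m=np.array(camera_model("wrist")["pose"]); print("cam in tool",(T.T@(m[:3,3]-s["tool_pos"])).round(4)); print((T.T@m[:3,:3]).round(3))
for n,p in dict(sug=(.4445,.0825,.09),sugU=(.4445,.0825,.25),st=(.572,.17,.11),stU=(.572,.17,.3),L=(.5715,.246,.1),Rr=(.574,.094,.1),sh=(.419,.399,.0),shU=(.419,.399,.3),tim=(.45,-.113,0),timU=(.45,-.113,.3)).items():
  for th in (0,np.pi)+((-np.radians(15.3),np.pi-np.radians(15.3)) if n[:2]=="sh" else ()):
    q=solve_ik(p,down(th)); print(n,round(th,2),None if q is None else np.round(q,2))
E
```

```text
[[-0.001  0.43   0.903]
 [-0.001  0.903 -0.43 ]
 [-1.    -0.001 -0.   ]]
cam in tool [-0.1752  0.0002 -0.0678]
[[ 0.    -0.264  0.964]
 [ 1.     0.001  0.   ]
 [-0.001  0.964  0.264]]
sug 0 [ 0.01  0.34  1.87 -0.    0.94  0.01]
sug 3.14 None
sugU 0 [ 0.01  0.17  1.61 -0.    1.36  0.01]
sugU 3.14 None
st 0 [ 0.16  0.55  1.44 -0.    1.15  0.16]
st 3.14 [ 0.16  0.55  1.44 -0.    1.15 -2.98]
stU 0 [ 0.16  0.43  1.11 -0.    1.6   0.16]
stU 3.14 [ 0.16  0.43  1.11 -0.    1.6  -2.98]
L 0 [ 0.28  0.6   1.37 -0.    1.17  0.28]
L 3.14 [ 0.28  0.6   1.37 -0.    1.17 -2.86]
Rr 0 [ 0.03  0.53  1.5  -0.    1.11  0.03]
Rr 3.14 None
sh 0 [ 0.63  0.66  1.6  -0.    0.89  0.63]
sh 3.14 [ 0.63  0.66  1.6  -0.    0.89 -2.51]
sh -0.27 [ 0.63  0.66  1.6  -0.    0.89  0.9 ]
sh 2.87 [ 0.63  0.66  1.6  -0.    0.89 -2.25]
shU 0 [ 0.63  0.39  1.17 -0.    1.58  0.63]
shU 3.14 [ 0.63  0.39  1.17 -0.    1.58 -2.51]
shU -0.27 [ 0.63  0.39  1.17 -0.    1.58  0.9 ]
shU 2.87 [ 0.63  0.39  1.17 -0.    1.58 -2.25]
tim 0 [-0.41  0.5   1.92 -0.    0.71 -0.41]
tim 3.14 [-0.41  0.5   1.92 -0.    0.71  2.73]
timU 0 [-0.41  0.16  1.48 -0.    1.5  -0.41]
timU 3.14 [-0.41  0.16  1.48 -0.    1.5   2.73]
```

```bash
python3 - <<'E'
from h import *
import pickle
move_to((.419,.38,.25),down(-.267)); pause(.3)
a=snap("wrist","w_sh.png"); print(read_state()["time_s"])
move_to((.55,.17,.27),down(0)); pause(.3)
b=snap("wrist","w_st.png"); print(read_state()["time_s"])
pickle.dump((a[0],b[0]),open("m.pkl","wb"))
cv2.imwrite("pics/both.png",cv2.resize(np.hstack([a[1],b[1]])[:,:,::-1],(800,300)))
print(w2px(a[0],[[.4539,.5243,.016],[.3854,.2739,.016]]).round(0).tolist(),w2px(b[0],[[.5707,.2989,.148],[.5732,.0414,.148]]).round(0).tolist())
E
```

```text
1.4083
2.7333
[[319.0, 61.0], [319.0, 294.0]] [[351.0, 59.0], [347.0, 360.0]]
```

View pics/both.png

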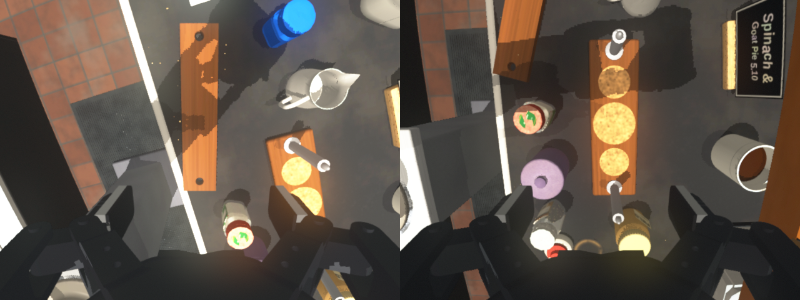

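Both holes, at about (319,58) and (319,290), and both pins, at about (348,57) and (347,350), lie near their predicted pixels. I'll magnify those spots.

```bash
python3 - <<'E'
import cv2,numpy as np
a=cv2.imread("pics/w_sh.png");b=cv2.imread("pics/w_st.png")
def c(im,u,v,n=50): return cv2.resize(im[v-n//2:v+n//2,u-n//2:u+n//2],(260,260),interpolation=cv2.INTER_NEAREST)
r=[c(a,319,60),c(a,319,290),c(b,351,58)],[c(b,347,352),c(b,228,292),c(b,212,192)]
cv2.imwrite("pics/mos.png",np.vstack([np.hstack(x) for x in r]))
E
```

```text
(no output)
```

View pics/mos.png

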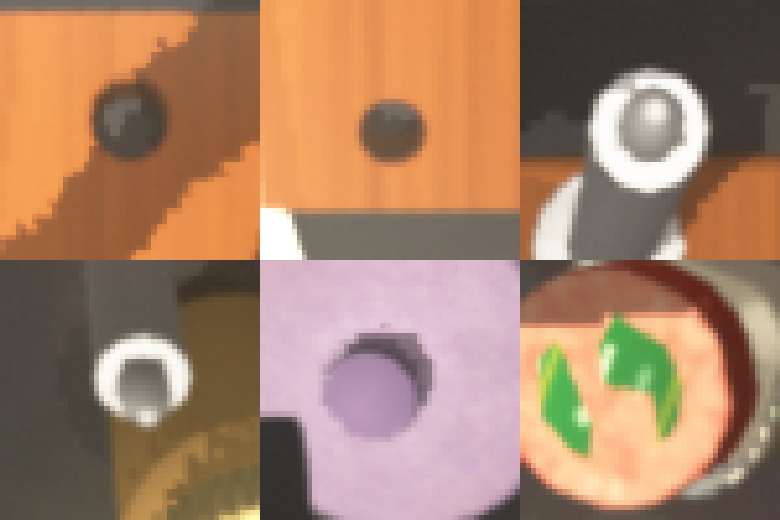

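```bash
python3 - <<'E'
from h import *
import pickle
a,b=pickle.load(open("m.pkl","rb"))
def pr(n,p,q):
    d=p-q; print(n,p.round(4),q.round(4),"mid",((p+q)/2).round(4),"len",np.linalg.norm(d).round(4),"yaw",np.degrees(np.arctan2(-d[0],d[1])).round(2))
pr("holes",*px2w(a,[[318.7,57.7],[319.1,289.9]],.016))
pr("ring",*px2w(b,[[350.7,57.8],[349.2,348.4]],.135))
pr("corks",*px2w(b,[[2*(614-400),2*82*.8],[2*(614-400),2*162*.8]],.018))
print(px2w(b,[[2*(614-400),2*123*.8]],.018), px2w(b,[[224.3,292.5]],.1),px2w(b,[[2*(530-400),118*1.6]],.097))
E
```

```text
holes [0.4542 0.5277 0.016 ] [0.3867 0.2784 0.016 ] mid [0.4205 0.4031 0.016 ] len 0.2582 yaw -15.15
ring [0.5716 0.3024 0.135 ] [0.5759 0.0456 0.135 ] mid [0.5738 0.174  0.135 ] len 0.2568 yaw 0.96
corks [0.6693 0.2499 0.018 ] [0.6807 0.0977 0.018 ] mid [0.675  0.1738 0.018 ] len 0.1527 yaw 4.29
[[0.67465596 0.17516239 0.018     ]] [[0.44937241 0.08828529 0.1       ]] [[0.49019578 0.19404236 0.097     ]]
```

```bash
cat >> h.py <<'E'
D0=down(0)
def st(t=""):
    s=read_state(); print(t,"t",round(s["time_s"],2),"p",s["tool_pos"].round(4),"F",s["wrist_force"].round(1),"gap",round(s["finger_gap"],4)); return s
def lower(p,zstop,v=.03,N=6):
    """guarded descent to zstop at p"""
    return line_to((p[0],p[1],zstop),v=v,contact_N=N)
E
python3 - <<'E'
from h import *
p=(.4475,.0856)
set_gripper(.042); move_to((*p,.2),D0); line_to((*p,.115),v=.15)
c=lower(p,.08,.03,5); s=st(f"lid {c}")
z=s["tool_pos"][2]+.003
line_to((*p,z),v=.05); set_gripper(0,70); st("closed")
line_to((*p,z+.03),v=.1); pause(.2); st("lift"); snap("wrist","w_sug.png")
E
```

```text
lid False t 5.92 p [0.4477 0.0856 0.0802] F [0.1 0.  0.9] gap 0.0421
closed t 6.64 p [0.4475 0.0856 0.0831] F [-0.3  0.3  0.2] gap 0.0
lift t 7.29 p [0.447  0.0856 0.1125] F [ 0.3 -0.1  0.4] gap 0.0001
```

View pics/w_sug.png

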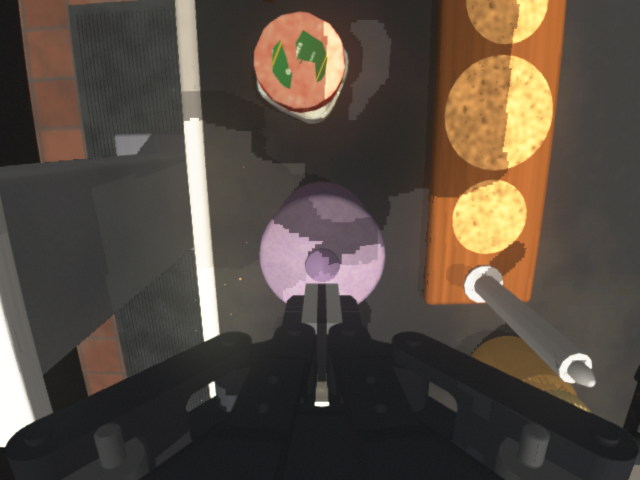

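```bash
python3 - <<'E'
from h import *
m=camera_model("wrist"); s=read_state()
print(w2px(m,[s["tool_pos"],s["tool_pos"]+[0,0.011,0],s["tool_pos"]+[0,0,.019]]).round(1))
print(px2w(m,[[322,263]],.1), px2w(m,[[322,253]],.087), px2w(m,[[299,62]],.097), px2w(m,[[499,112]],.018),px2w(m,[[489,216]],.018),px2w(m,[[484,284]],.018))
g=np.arange(.43,.47,.01)
E
```

```text
[[322.7 277.2]
 [322.7 256.7]
 [322.7 292. ]]
[[0.4467528  0.08895346 0.1       ]] [[0.44674538 0.09058404 0.087     ]] [[0.43551263 0.19043938 0.097     ]] [[0.57292057 0.17432553 0.018     ]] [[0.57393107 0.09861708 0.018     ]] [[0.57676592 0.04307249 0.018     ]]
```

The knob at (322,263) is clear of the fingertips, which end at about (322,285), so the grasp missed without contact. A side view will show the height.

```bash
python3 - <<'E'
from h import *
m,im=snap("scene","sc2.png"); s=read_state()
u=w2px(m,[s["tool_pos"],[.446,.084,.1],[.446,.084,.087]]); print(u.round(1),s["tool_pos"])
o=(200,180); c=cv2.resize(im[180:330,200:400],None,fx=4,fy=4)
for q,col in zip(u,[(255,0,0),(0,255,0),(255,255,0)]): cv2.drawMarker(c,tuple(int(x) for x in (q-o)*4),col,0,14,1)
cv2.imwrite("pics/sc2c.png",c[:,:,::-1])
E
```

```text
[[296.4 253. ]
 [296.4 258.5]
 [296.5 263.6]] [0.44718842 0.08557674 0.11271126]
```

View pics/sc2c.png

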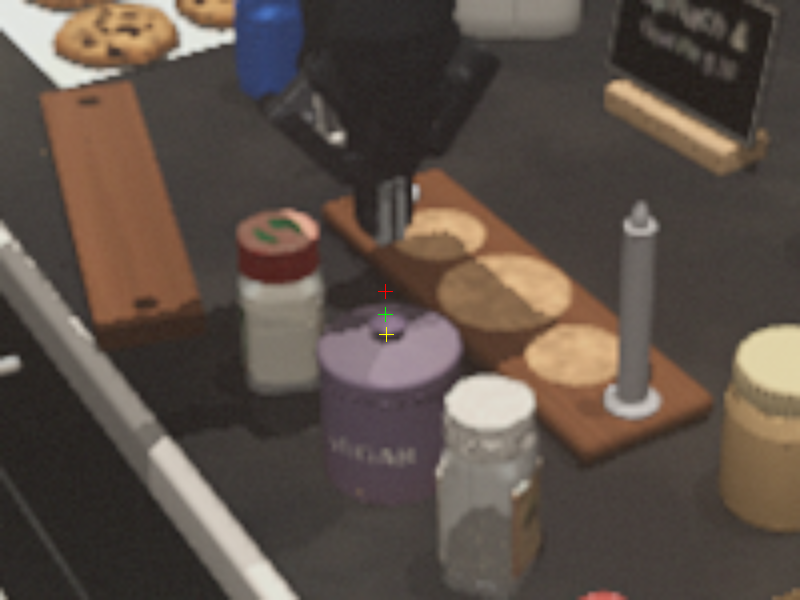

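The tips sit about 29 mm above the reported TCP in both the scene and wrist views. They are laterally correct, so the tool's length is off rather than my positions. I'll rely on contact sensing for height and retry.

```bash
python3 - <<'E'
from h import *
p=(.4468,.0856)
set_gripper(.042); line_to((*p,.085),v=.15)
c=lower(p,.035,.03,5); s=st(f"lid {c}")
if c:
    z=s["tool_pos"][2]+.004
    line_to((*p,z),v=.05); set_gripper(0,70); s=st("closed")
    if s["finger_gap"]>.01:
        line_to((*p,z+.05),v=.1); pause(.2); st("lift"); snap("scene","sc3.png"); print(z)
E
```

```text
lid True t 9.36 p [0.4468 0.0856 0.0481] F [-1.4  0.   7.5] gap 0.0418
closed t 9.98 p [0.4471 0.0856 0.0522] F [2.  0.8 1.6] gap 0.0148
lift t 10.83 p [0.4462 0.0856 0.1014] F [-0.8  0.  -3.6] gap 0.0145
0.052123989564967
```

```bash
python3 - <<'E'
from h import *
st()
_,w=snap("wrist","w3.png"); s=cv2.imread("pics/sc3.png")[:,:,::-1]
cv2.imwrite("pics/c3.png",np.hstack([cv2.resize(s[170:320,220:370],(400,400)),cv2.resize(w[120:400,180:460],(400,400))])[:,:,::-1])
E
```

```text
t 10.88 p [0.4464 0.0856 0.1015] F [ 0.2 -0.5 -3.5] gap 0.0142
```

View pics/c3.png

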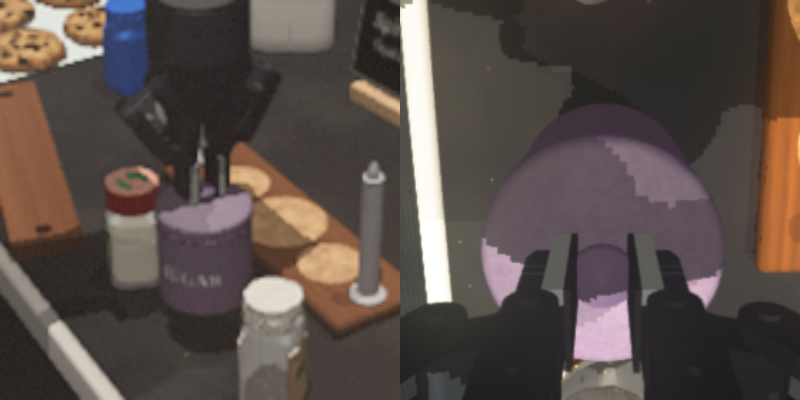

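```bash
python3 - <<'E'
from h import *
line_to((.447,.0856,.115),v=.15); line_to((.573,.172,.115),v=.15); st("above")
line_to((.573,.172,.08),v=.1)
c=lower((.573,.172),.060,.025,4); s=st(f"down {c}")
set_gripper(.045); st("rel"); line_to((.573,.172,.16),v=.2); 
m,im=snap("wrist","w4.png"); st(); cv2.imwrite("pics/c4.png",im[:,:,::-1])
E
```

```text
above t 12.35 p [0.5723 0.1717 0.1147] F [-0.7 -0.5 -3.9] gap 0.0146
down True t 13.35 p [0.5738 0.1719 0.0702] F [ 1.6 -0.5  3.5] gap 0.0147
rel t 13.75 p [0.572  0.1719 0.0688] F [-0.8  0.5 -0.1] gap 0.0449
 t 14.41 p [0.572  0.1718 0.1583] F [-0.4  0.8  0.1] gap 0.045
```

View pics/c4.png

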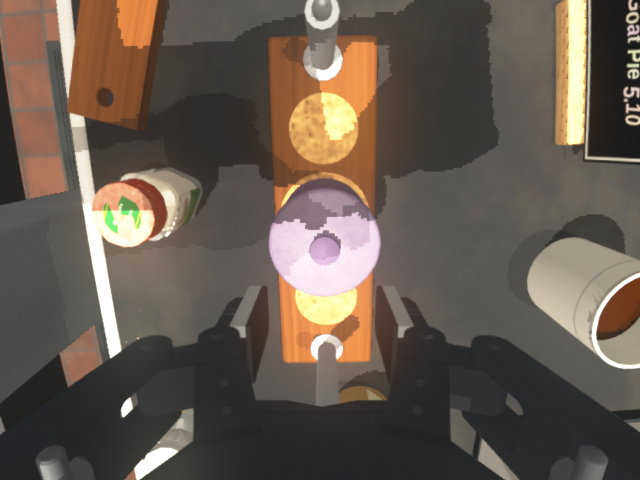

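Sugar stands upright on the middle cork: its lid is centred at (325,238) and the landing height matched exactly. Cocoa is next.

```bash
cat >> h.py <<'E'
def jar(p,q,z,N=40):
    set_gripper(.062); line_to((p[0],p[1],.2),v=.3)
    line_to((*p,z+.03),v=.2); c=lower(p,z,.08,6); s=st(f"at jar {c}")
    if c: return False
    set_gripper(0,N); s=st("closed"); z=s["tool_pos"][2]
    if not .025<s["finger_gap"]<.055: return False
    line_to((*p,.21),v=.25); st("lift"); line_to((*q,.21),v=.25)
    line_to((*q,z+.018+.012),v=.15); c=lower(q,z+.018-.008,.03,4); st(f"down {c}, expect {z+.018:.4f}")
    return c
E
python3 - <<'E'
from h import *
line_to((.572,.1718,.2),v=.25)
ok=jar((.4465,-.017),(.572,.248),.035)
if ok:
    set_gripper(.062); line_to((.572,.248,.2),v=.25)
    snap("wrist","w5.png"); snap("top","t5.png")
st(ok)
E
```

```text
at jar False t 17.28 p [ 0.4469 -0.0171  0.0355] F [0.4 0.3 0.3] gap 0.0621
closed t 17.57 p [ 0.4471 -0.0171  0.0362] F [-1.  -0.3  6.9] gap 0.0474
lift t 18.43 p [ 0.4457 -0.0168  0.2089] F [-0.5  0.3 -0.7] gap 0.0474
down True, expect 0.0542 t 21.33 p [0.5722 0.2482 0.0539] F [1.  0.5 2.9] gap 0.047
True t 22.46 p [0.5709 0.2476 0.1975] F [-1.1  0.8  0. ] gap 0.0617
```

```bash
python3 - <<'E'
import cv2,numpy as np
t=cv2.imread("pics/t5.png");w=cv2.imread("pics/w5.png")
cv2.imwrite("pics/c5.png",np.hstack([cv2.resize(t[190:310,240:400],(480,360),interpolation=cv2.INTER_CUBIC),w[0:360,160:480]]))
E
```

```text
(no output)
```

View pics/c5.png

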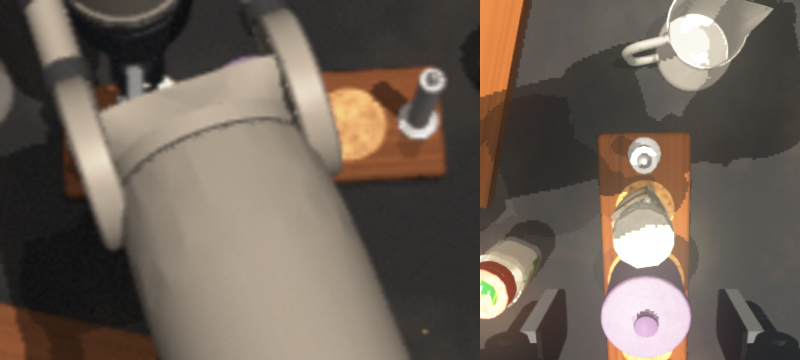

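Cocoa stands on the +y cork between post and sugar. Now the cinnamon jar.

```bash
python3 - <<'E'
from h import *
q=(.574,.096)
ok=jar((.435,.1895),q,.027)
if ok:
    set_gripper(.062); line_to((*q,.2),v=.25)
    m,im=snap("wrist","w6.png")
st(ok)
E
```

```text
at jar False t 24.72 p [0.4353 0.1896 0.0274] F [-0.2  0.6 -0.2] gap 0.0619
closed t 25.01 p [0.4357 0.1897 0.0282] F [-0.4 -0.6  5.7] gap 0.0474
lift t 25.89 p [0.4342 0.1893 0.2088] F [ 0.2 -0.2 -1.1] gap 0.0474
down True, expect 0.0462 t 28.34 p [0.5748 0.0961 0.0461] F [0.3 0.8 3.3] gap 0.0477
True t 29.45 p [0.5729 0.096  0.198 ] F [-0.5  0.6 -0.4] gap 0.0615
```

```bash
python3 - <<'E'
from h import *
p=(.420,.401); o=down(np.radians(-15.2))
for z in(.15,-.06): print(solve_ik((*p,z),o) is not None)
set_gripper(.076); move_to((*p,.08),o); 
line_to((*p,0),v=.12)
c=lower(p,-.06,.03,6); s=st(f"table {c}"); z=s["tool_pos"][2]
if c:
    line_to((*p,z+.003),v=.05); set_gripper(0,100); s=st("closed")
    if s["finger_gap"]>.05:
        line_to((*p,z+.05),v=.1); pause(.2); st("lift"); snap("wrist","w7.png"); snap("scene","s7.png")
        a=cv2.imread("pics/w7.png");b=cv2.imread("pics/s7.png")
        cv2.imwrite("pics/c7.png",np.hstack([cv2.resize(a,(400,300)),cv2.resize(b[100:400,100:500],(400,300))]))
E
```

```text
True
True
table True t 33.27 p [ 0.4199  0.4009 -0.0443] F [-0.4 -0.9  5.9] gap 0.0758
closed t 33.8 p [ 0.4208  0.4013 -0.0399] F [-1.5 -2.2 10.3] gap 0.0621
lift t 34.62 p [0.4195 0.4006 0.0048] F [-0.5  0.1 -3.5] gap 0.0616
```

View pics/c7.png

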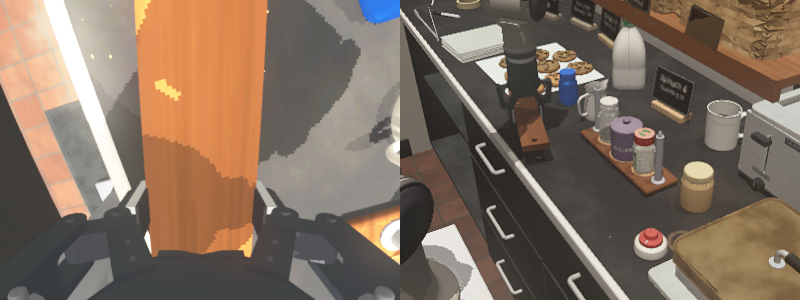

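```bash
python3 - <<'E'
from h import *
line_to((.42,.401,.19),v=.25); line_to((.573,.172,.19),frame=down(np.radians(.8)),v=.2)
line_to((.573,.172,.122),v=.12); pause(.2); s=st("above")
_,b=snap("scene","s8.png"); _,w=snap("wrist","w8.png")
cv2.imwrite("pics/c8.png",np.hstack([cv2.resize(b[150:330,250:430],(500,500),interpolation=cv2.INTER_CUBIC),cv2.resize(w[0:480,200:480],(292,500))])[:,:,::-1])
E
```

```text
above t 38.04 p [0.5736 0.1721 0.123 ] F [ 0.3  1.1 -3.7] gap 0.0615
```

View pics/c8.png

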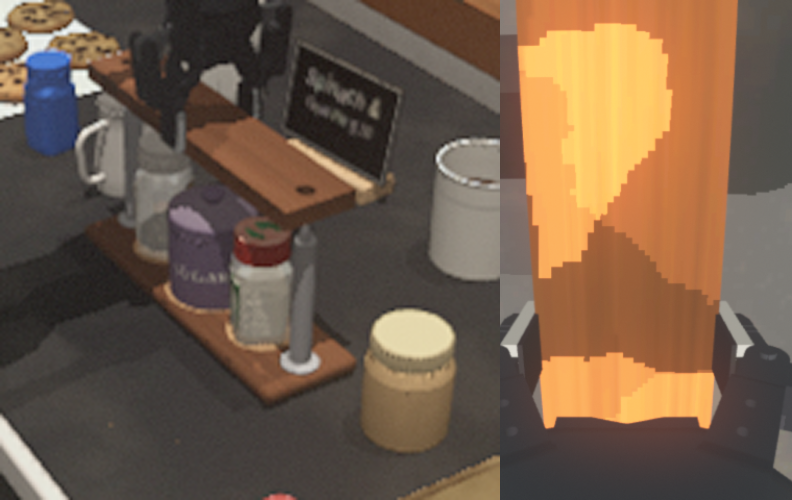

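The held shelf is level above the posts. The near hole is at scene pixel (360.2,218.4) and the near pin was at about (360.1,236.8), so I'll compare them in world coordinates.

```bash
python3 - <<'E'
from h import *
m=camera_model("scene")
h=px2w(m,[[360.2,218.4]],.180)[0]; r=px2w(m,[[360.1,236.6]],.135)[0]; t=px2w(m,[[359.9,230.9]],.148)[0]
print(h.round(4),r.round(4),t.round(4))
c,s=np.cos(np.radians(.8)),np.sin(np.radians(.8)); print("planned hole",.573+.13*s,.172-.13*c)
E
```

```text
[0.5738 0.0403 0.18  ] [0.5759 0.0405 0.135 ] [0.5761 0.0424 0.148 ]
planned hole 0.5748150834440888 0.04201267187879043
```

```bash
python3 - <<'E'
from h import *
p=(.5737,.1726)
line_to((*p,.118),v=.05)
c=lower(p,.090,.025,5); s=st(f"down {c}"); print(s["wrist_torque"].round(2))
_,b=snap("scene","s9.png")
cv2.imwrite("pics/c9.png",cv2.resize(b[150:330,250:430],(500,500),interpolation=cv2.INTER_CUBIC)[:,:,::-1])
E
```

```text
down True t 39.25 p [0.5736 0.1726 0.095 ] F [-0.8  0.5  4. ] gap 0.0622
[-0.03  0.13 -0.03]
```

Contact came at 0.095 against 0.094 expected for seated (0.107 would mean resting on the pins), so it's in. I'll release and look.

```bash
python3 - <<'E'
from h import *
set_gripper(.078); st("rel"); line_to((.5737,.1726,.20),v=.2); st()
line_to((.45,-.06,.2),v=.3); st()
_,b=snap("scene","s10.png"); _,t=snap("top","t10.png"); _,w=snap("wrist","w10.png")
cv2.imwrite("pics/c10.png",np.hstack([cv2.resize(b[150:330,250:430],(400,400)),cv2.resize(t[190:310,260:400],(400,400))])[:,:,::-1])
E
```

```text
rel t 39.61 p [0.5725 0.1724 0.0934] F [-0.1 -0.7 -0. ] gap 0.0782
 t 40.29 p [0.5731 0.1725 0.1989] F [-0.4  0.1 -0. ] gap 0.0777
 t 41.32 p [ 0.4502 -0.0593  0.1996] F [-0.6  0.5 -0.4] gap 0.0783
```

View pics/c10.png

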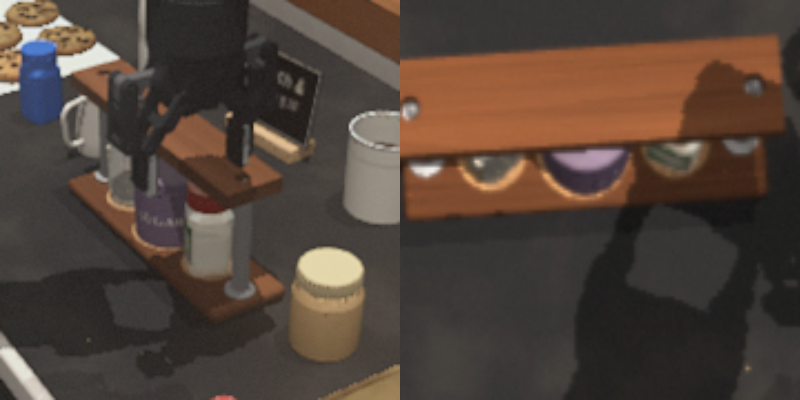

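The shelf lies flat and parallel, with both pins visible in its holes. The timer is last.

```bash
python3 - <<'E'
from h import *
p=(.451,-.1105); q=(.573,.172)
set_gripper(.08); line_to((*p,.1),frame=D0,v=.2); line_to((*p,0),v=.12)
c=lower(p,-.06,.03,5); s=st(f"table {c}"); z=s["tool_pos"][2]+.005
if c and z<-.03:
    line_to((*p,z),v=.05); set_gripper(0,50); s=st("closed"); 
    if s["finger_gap"]>.05:
        line_to((*p,.22),v=.25); st("lift"); line_to((*q,.22),v=.25); line_to((*q,z+.151+.015),v=.15)
        c=lower(q,z+.151-.006,.02,3.5); st(f"down {c} expect {z+.151:.4f}")
        snap("scene","s11.png")
E
```

```text
table True t 44.77 p [ 0.4509 -0.1105 -0.0458] F [-0.5 -0.2  8.2] gap 0.0801
closed t 45.35 p [ 0.4516 -0.1107 -0.0399] F [-1.3  0.5 12.3] gap 0.0611
lift t 46.54 p [ 0.4502 -0.1102  0.2186] F [ 0.  -0.3 -1.5] gap 0.0608
down True expect 0.1102 t 49.42 p [0.5729 0.172  0.1111] F [-0.3 -0.4  5. ] gap 0.0612
```

```bash
python3 - <<'E'
from h import *
set_gripper(.08); st("rel"); line_to((.573,.172,.24),v=.15); line_to((.42,-.1,.26),v=.3); pause(.3); st()
_,b=snap("scene","s12.png"); _,t=snap("top","t12.png")
cv2.imwrite("pics/c12.png",np.hstack([cv2.resize(b[130:330,240:440],(400,400)),cv2.resize(t[180:320,240:430],(400,400*140//190)) if 0 else cv2.resize(t[190:340,250:400],(400,400))])[:,:,::-1])
E
```

```text
rel t 49.81 p [0.5721 0.1719 0.1099] F [-0.1 -0.  -1.2] gap 0.08
 t 52.32 p [ 0.4202 -0.0994  0.2598] F [-0.5  0.1 -0.2] gap 0.0801
```

View pics/c12.png

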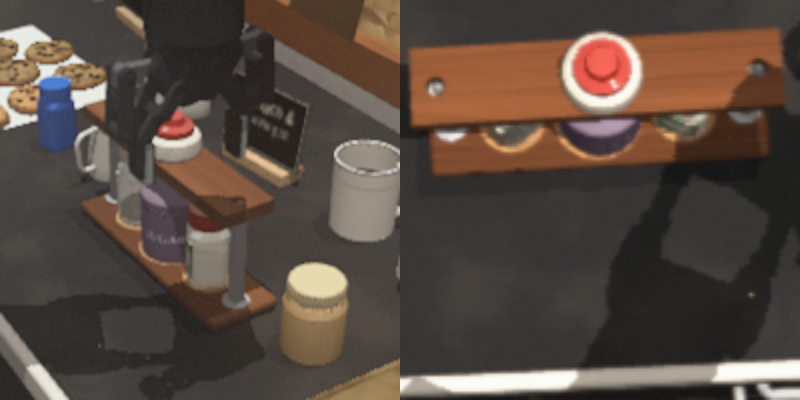

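The timer stands upright mid-shelf, with its base at (601,73) in the crop and the hole midpoint at (597,78). The bystanders look undisturbed and the arm is clear.

```bash
python3 -c "
from rig import *
print(close_job())"
```

```text
the job is handed in; nothing more can be done
None
```

The stand is restocked and back together, done in the order asked, and I handed the job in at about 52 s of the 109 s allowed.

- **Jars:** the sugar canister is on the middle cork, the cocoa shaker beside the milk pitcher and the cinnamon jar beside the spread jar. Each touched down within 0.5 mm of its expected height.
- **Shelf:** it made contact about 1 mm above the calculated seated height. The camera views show it lying flat with both pins in its holes.
- **Timer:** it stands upright in the middle of the shelf, within a few pixels of the midpoint between the holes.
- **Bystanders:** the spread jar and milk pitcher look undisturbed in the last pictures. I judged that by eye and did not re-measure them; the pitcher is mostly hidden behind the gripper in the last one.

- **Missed grasp:** the first grasp of the sugar knob closed on air. The fingertips sit about 29 mm above the reported TCP, so I used contact sensing for heights after that.
- **Camera disagreement:** the wrist and top cameras differed by about 4 mm in y. I worked from values between the two.

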